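Set the free play of a turning gift display

TASK

The turning display has too much free play. Feel the play by moving its steel post gently clockwise (seen from above) until it meets spring resistance, pressing with about 6 N for a moment, then counter-clockwise the same way; shift the aluminium adjuster peg until the free play at the post is about 20 mm, and check it with the same clockwise then counter-clockwise wiggle. Never press hard (stay under 10 N at the post), leave the post let go in the middle of its free play, and leave the goods around it alone.

Things in the scene. Friction and masses are not known exactly. Their poses are not given: they have to be found in the camera images.
- stand: Fixed stand: dark wooden board 250 (x) x 310 (y) x 12 mm with a round black housing, 176 mm wide. Origin: centre of the board's underside, on the counter and on the turntable's vertical axis; x, y along the board's sides. The light wooden turntable on it is 190 mm wide, its top 62 mm above the counter; its fixed ornaments lie within 75 mm of the axis and end below 160 mm.
- post (a point): Turning post: upright steel pin, 16 mm in diameter, on an ear at the turntable's +y side, from 62 to 124 mm above the counter. The point is on its axis, 95 mm up; it travels a circle of 125 mm radius about the stand's axis. It turns freely with 0.4 N and stays where left; where the hidden buffers stop it cannot be seen. Free play as found: 35 to 75 mm of post travel.
- tab (a point): Adjuster: upright aluminium peg, 14 mm in diameter, at the stand's -y side, from 19 to 72 mm above the counter; the point is on its axis, 45 mm up. Slides on a 125 mm radius about the stand's axis; about 13 N moves it, it stays put. 1 mm clockwise (from above) takes 1 mm off the free play at the post. Its position does not tell the play (mounting differs by 10 mm).
- buffer_fixed (a joint): Fixed spring buffer hidden in the housing, met by turning the post clockwise (from above): 0 relaxed, grows as it is pressed; 0.008 rad is 1 mm at the post. Felt at the post, either buffer sets in at about 3.5 N and adds about 1 N per mm.
- buffer_moving (a joint): Adjustable spring buffer hidden in the housing, carried by the adjuster and met by turning the post counter-clockwise: 0 relaxed, 0.008 rad is 1 mm at the post. Same spring as the fixed one.
- mug: Bystander, to be left alone: white mug, 76 mm wide, 85 mm tall. Origin: centre of its underside.
- globe: Bystander, to be left alone: glass snow globe on a dark wood foot, 68 mm wide, 83 mm tall. Origin: centre of its underside.
- giftbox: Bystander, to be left alone: flat cardboard box, 60 x 90 x 35 mm. Origin: centre of its underside.
- jar: Bystander, to be left alone: amber jar with steel cap, 56 mm wide, 75 mm tall. Origin: centre of its underside.
- tin: Bystander, to be left alone: round steel tin, 68 mm wide, 35 mm tall. Origin: centre of its underside.
- driver: Bystander, to be left alone: screwdriver lying on the counter, about 0.2 m long.
- cardbox: Bystander, to be left alone: open wooden box, 100 x 130 x 60 mm. Origin: centre of its underside.

How it is judged (in metres and radians):
On the way, in this order (a step that is already met when the one before it is completed fails the run):
1. as found, the post is turned clockwise until the fixed buffer is pressed by at least 1 mm (value of joint buffer_fixed above 0.008 rad), for 0.1 s.
2. then counter-clockwise until the adjustable buffer is pressed by at least 1 mm, with the play still too large (value of joint buffer_moving above 0.008 rad and x of post in the frame of stand below -0.005 m), for 0.1 s.
3. after the adjuster has been shifted (at least 8 mm), the post is turned clockwise again until the fixed buffer is pressed by at least 1 mm (value of joint buffer_fixed above 0.008 rad and distance of tab from where it was at the start of the episode above 0.008 m), for 0.1 s.
4. then counter-clockwise until the adjustable buffer is pressed by 1 to 5 mm, and it is met after 20 mm of free play (15 to 25 mm): the post then stands between 9 mm and -5 mm in the stand's x (value of joint buffer_moving above 0.008 rad and distance of tab from where it was at the start of the episode above 0.008 m and x of post in the frame of stand between -0.005 and 0.009 m), for 0.1 s.
At the end, for the whole second after the job is handed in: The adjuster has been shifted (its peg is more than 8 mm from where it was), the post stands still in the middle of the set 20 mm of free play (within about 5 mm: 7.5 to 22.5 mm in the stand's x) with both buffers relaxed, and no bystander has moved by more than 20 mm (x of post in the frame of stand between 0.0075 and 0.0225 m and value of joint each of buffer_fixed, buffer_moving below 0.004 rad and distance of tab from where it was at the start of the episode above 0.008 m and distance of each of mug, globe, giftbox, jar, tin, driver, cardbox from where it was at the start of the episode below 0.02 m); the robot touches nothing.
It fails at once if a buffer is pressed by more than 8 mm (about 11.5 N at the post) (value of joint any of buffer_fixed, buffer_moving above 0.064 rad).
It fails at once if a bystander is moved by more than 20 mm (distance of any of mug, globe, giftbox, jar, tin, driver, cardbox from where it was at the start of the episode above 0.02 m).
It also fails if it takes over 67 s, if anything falls off the work surface, if the arm or the gripper's body presses on something with over 40 N, if the wrist force passes 120 N, or if a joint passes its speed limit or range.

ROBOT

A 6-joint arm with a two-finger parallel gripper is mounted at the origin on the work surface. World frame = base frame: x ahead of the robot, y to its left, z up, the work surface at z = 0. Lengths are in m, angles in degrees, forces in N, time in s.
With the tool pointing down it reaches from about 0.4 to 0.825 m from the base axis. Payload 7 kg.
Tool frame: the origin (TCP) lies on the front face of the gripper's body, between the roots of the fingers; the fingertips stand 66 mm ahead of it and the grasp point (between the pads) lies 47 mm ahead of it; z points along the fingers, y is the line along which they close (so a half turn about z gives the same grasp; the last joint's range is limited). The gripper opens to 88 mm and grips with 3 to 60 N. Pads are 19 mm wide; open, the fingers measure 130 mm over their backs; the gripper's body (78 mm by 193 mm) begins 47 mm behind the grasp point.
Start: joints at [-60.155, 20.546, 0.682, 0, -70.136, -16.507], TCP at [0.156, -0.657, 0.292] pointing down, gripper open.
Joint ranges: [-176.03, 176.03], [-82.01, 121.73], [-58.28, 71.71], [-173.87, 95.51], [-174.79, -0.11], [-173.66, 173.66]. Speed limits (degrees/s): [136.94, 136.94, 172.46, 180, 180, 180].

INTERFACE

Orientations are given as [roll, pitch, yaw] about the fixed x, y, z axes, in that order (R = Rz(yaw) Ry(pitch) Rx(roll)).
In Python, from plant import ctrl gives the robot as it stands.
- The arm moves only by the tool send_rows, never from a script. Its argument "deltas" is a list of rows, each a list of 2 entries, a list of its own where there are three numbers: the shift along the tool's x, y, z each as a share of 800 mm, from -1 to 1, then the turn about the tool's z as a share of 90 degrees, from -1 to 1. A call has exactly 5 rows; each row is the pose to reach, as a shift and turn from the pose commanded when the call began, along the tool's axes at that moment; what a row does not reach only later rows make up. A row lasts 1/12 s, in which the tool goes at most 41.7 mm and 7.16 degrees, less where a joint would pass 70% of its speed; a pose out of reach is approached as far as the arm can. A call with a number of a shift or a turn outside -1 to 1 is refused whole. A call with a gripper value outside its range is refused whole. "gripper" is the opening, from 0 (shut) to 1 (fully open), set as the call begins (left out, the last holds). The fingers move at their own pace and stop on an object; the grip force is fixed at half the most. Time passes only in rows, so rows that repeat a pose let the fingers close, or fill a call up. It gives the time, the measured TCP pose, the force, the opening and the grip force at its end, in the units of the state.
- ctrl.get_obs(): the state, without advancing time (a new reading comes with each control period).
- ctrl.snapshot(name): name is "scene" or "side" or "wrist"; returns a dict with "color" (384x512x3 uint8, red, green, blue), "vertical_fov" (degrees; the focal length in pixels is half the picture's height over the tangent of half this angle, whatever the lens; pixels are square), "cx", "cy" (the principal point, pixels), "rvec" (rotation vector, rad) and "tvec" (3), from world to camera coordinates, as OpenCV has them. Camera axes: x right, y down, z forward; pixel columns grow to the right and rows downward; lengths in m; the calibration is good to about 2 mm. A picture is of the moment at which its call begins. There is no depth.
- ctrl.close_job(): hands the job in; it is judged then, once.
Trained networks look in a picture, given as the dict that the camera call returned (one of the last four; its "shot" number tells which), for a name from the list of things; names that differ only in an ending like _2 or _b are one class to them, and where a whole thing is asked for, a point or a joint stands for the part that bears it (a point fixed in the world has none). Each returns a list of dicts, best first, with "conf" (0 to 1); they miss things now and then, are a little off and sometimes report something else, mostly with a low value. They report only what shows in the picture. A call takes as long as a camera call.
- ctrl.boxes_of(picture, thing): "xy" ([column, row] as shares, 0 to 1, of the picture: columns of its width, rows of its height, amid what is visible of it).
- ctrl.cut_out(picture, thing): "pixels" (384x512 bool, what is visible of it) and "xy" ([column, row] as shares, 0 to 1, of the picture: columns of its width, rows of its height, amid what is visible of it).
The state is a dict: "clock": time; "joint_pos": joint angles; "qvel": joint speeds; "tau": joint torques, N m; "tool_pos": TCP position; "orientation": TCP orientation; "force": force on the tool from outside, world axes, zero at the start; "moment": the same for the moment, N m; "opening": finger opening in m; "gripper_force": force on a finger pad.
Only numpy, scipy, OpenCV 4.12 (cv2) and the standard library are available. Lean on these libraries where they do the work, as an engineer would, in place of code of your own. Each camera call takes 0.05 s, during which the arm holds its last target. There are 200 camera calls.

## Working session

There is one attempt and no reset: what is moved stays moved. The work goes in short steps, Python scripts to look and compute and a tool call to move; the robot and the scene stay as the last step left them, time stands still between calls to the robot, and variables do not carry over. Pictures are saved under pics/ and viewed, at most 10 in all, crops included, and the job is handed in when it is done.

Besides the shell and the picture viewer there is one more tool, called after "Request:" by a JSON object that holds its "api" and its "payload", one argument or row to a line. send_rows: Moves the arm, as the interface text tells. Shift numbers are shares of 800 mm and turn numbers shares of 90 degrees, none past 1 either way. Its arguments: {"type":"object","properties":{"deltas":{"type":"array","items":{"type":"array"}},"gripper":{"type":"number"}},"required":["deltas"]}

```bash
mkdir -p pics; cat > h.py <<'E'
import numpy as np, cv2
from plant import ctrl
def K(s):
    h,w=s["color"].shape[:2]; f=h/2/np.tan(np.radians(s["vertical_fov"])/2)
    return f
def ray(s,xy):
    R=cv2.Rodrigues(np.array(s["rvec"],float))[0]; t=np.array(s["tvec"],float).ravel()
    h,w=s["color"].shape[:2]; f=K(s)
    d=np.array([(xy[0]*w-s["cx"])/f,(xy[1]*h-s["cy"])/f,1.]); return -R.T@t, R.T@d
def onz(s,xy,z):
    c,d=ray(s,xy); return c+d*(z-c[2])/d[2]
def proj(s,P):
    f=K(s);k=np.array([[f,0,s["cx"]],[0,f,s["cy"]],[0,0,1]])
    return cv2.projectPoints(np.array(P,float).reshape(-1,3),np.array(s["rvec"],float),np.array(s["tvec"],float),k,None)[0][:,0]
def tri(rs):
    A=0;b=0
    for c,d in rs:
        d=d/np.linalg.norm(d);M=np.eye(3)-np.outer(d,d);A=A+M;b=b+M@c
    p=np.linalg.solve(A,b); return p
E
python3 - <<'E'
from h import *
o=ctrl.get_obs(); print({k:np.round(v,3) for k,v in o.items()})
S={n:ctrl.snapshot(n) for n in("scene","side","wrist")}
ims=[]
for n,s in S.items():
    cv2.imwrite(f"pics/{n}.png",s["color"][...,::-1]); print(n,s["vertical_fov"],ray(s,(.5,.5)))
for th in "stand post tab mug globe giftbox jar tin driver cardbox".split():
    for n,s in S.items():
        r=ctrl.boxes_of(s,th)
        print(th,n,[(np.round(np.array(q["xy"])*[512,384],1).tolist(),round(q["conf"],2),np.round(onz(s,q["xy"],.04),3)[:2].tolist()) for q in r[:2]])
E
```

```text
{'clock': np.float64(0.0), 'joint_pos': array([-6.0155e+01,  2.0592e+01,  6.3300e-01, -2.0000e-02, -7.0136e+01,
       -1.6506e+01]), 'qvel': array([-0.029,  0.044, -0.003,  0.09 , -0.011, -0.07 ]), 'tau': array([ 2.0000e-03, -5.8272e+01,  2.9307e+01,  6.9970e+00,  7.0000e-03,
       -0.0000e+00]), 'tool_pos': array([ 0.156, -0.656,  0.291]), 'orientation': array([ 1.79904e+02, -8.00000e-03, -1.66667e+02]), 'force': array([-0.76 ,  0.549, -0.867]), 'moment': array([-0.006, -0.015,  0.004]), 'gripper_force': np.float64(0.0), 'opening': np.float64(0.087)}
scene 54.07757739580475 (array([ 1.16926122, -0.46660468,  1.26063498]), array([-0.42223531,  0.34238149, -0.83934115]))
side 50.36933643994522 (array([0.10948726, 0.91225663, 0.8256201 ]), array([ 0.37464107, -0.72306761, -0.58039753]))
wrist 59.43850183249635 (array([ 0.07356079, -0.67571211,  0.38320359]), array([ 0.30219817,  0.07308603, -0.95046284]))
stand scene [([228.7, 223.2], 0.89, [0.602, -0.132])]
stand side [([269.6, 200.9], 0.95, [0.555, -0.042])]
stand wrist []
post scene [([231.2, 214.1], 0.56, [0.577, -0.102])]
post s
[... 439 characters left out ...]
[148.6, 341.5], 0.5, [0.57, 0.543])]
globe wrist []
giftbox scene [([190.0, 195.9], 0.73, [0.416, -0.181])]
giftbox side [([331.9, 198.5], 0.84, [0.381, -0.144])]
giftbox wrist []
jar scene [([280.4, 183.6], 0.57, [0.582, 0.132])]
jar side [([238.7, 232.4], 0.79, [0.569, 0.137])]
jar wrist []
tin scene [([178.6, 263.6], 0.77, [0.626, -0.359]), ([284.9, 225.1], 0.71, [0.733, 0.027])]
tin side [([288.9, 158.5], 0.74, [0.605, -0.314])]
tin wrist []
driver scene [([116.9, 271.2], 0.62, [0.522, -0.539])]
driver side [([337.6, 145.1], 0.52, [0.474, -0.493])]
driver wrist []
cardbox scene [([349.6, 136.4], 0.74, [0.574, 0.526])]
cardbox side [([152.2, 340.8], 0.78, [0.564, 0.538])]
cardbox wrist []
```

View pics/scene.png

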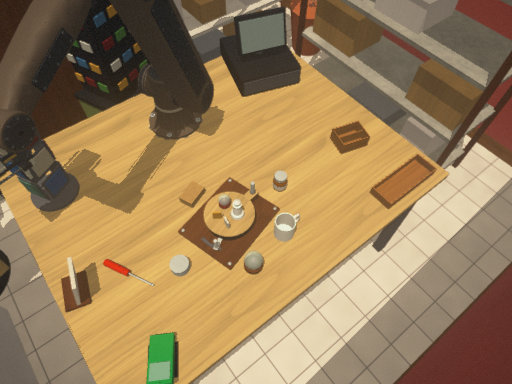

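View pics/side.png

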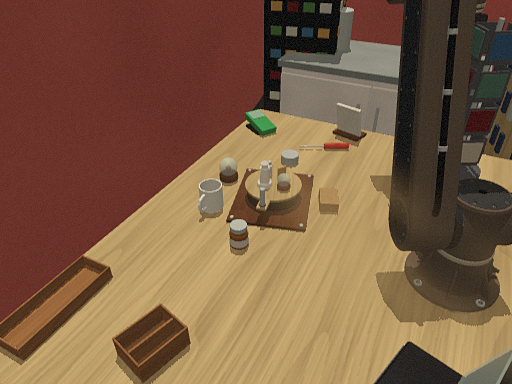

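The scene view shows the stand around (229,222), with the post near (253,187) and the peg near (216,243). I'll enlarge both views to measure them.

```bash
python3 - <<'E'
import cv2,numpy as np
a=cv2.imread("pics/scene.png")[165:280,165:310]; b=cv2.imread("pics/side.png")[145:240,220:330]
a=cv2.resize(a,None,fx=5,fy=5,interpolation=cv2.INTER_CUBIC);b=cv2.resize(b,None,fx=6,fy=6,interpolation=cv2.INTER_CUBIC)
cv2.imwrite("pics/a.png",a);cv2.imwrite("pics/b.png",b)
E
```

```text
(no output)
```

View pics/a.png

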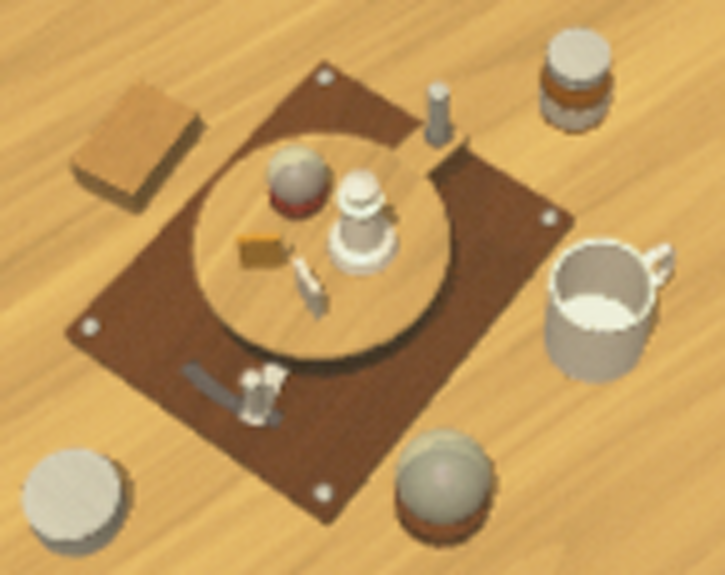

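View pics/b.png

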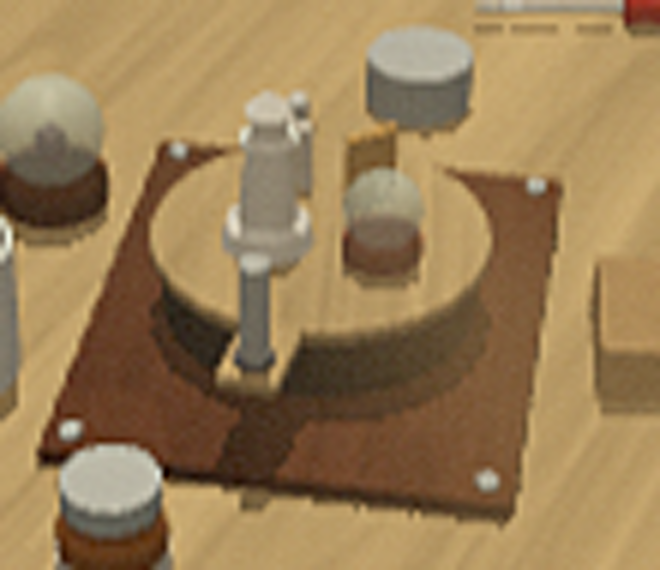

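```bash
cat >> h.py <<'E'
class _: pass
E
python3 - <<'E'
from h import *
s=ctrl.snapshot("scene"); d=ctrl.snapshot("side")
A=lambda x,y:((165+x/5+.0)/512,(165+y/5)/384); B=lambda x,y:((220+x/6)/512,(145+y/6)/384)
cs=[onz(s,A(*p),.012)[:2] for p in[(325,62),(573,220),(328,523),(67,333)]]
cd=[onz(d,B(*p),.012)[:2] for p in[(512,522),(40,462),(165,142),(560,185)]]
cs,cd=np.array(cs),np.array(cd);print(cs,cd)
for c in(cs,cd):
    e=np.roll(c,-1,0)-c; print(np.linalg.norm(e,axis=1),np.degrees(np.arctan2(e[:,1],e[:,0])),c.mean(0))
print("post s",onz(s,A(438,138),.062),onz(s,A(438,88),.124)); print("post d",onz(d,B(256,365),.062),onz(d,B(256,260),.124))
C=(cs.mean(0)+cd.mean(0))/2
for n,p in(("a",(252,415)),("a2",(262,420)),("b",(275,372)),("c",(250,378))):
  for z in(.019,.072): q=onz(s,A(*p),z);print(n,z,q,np.linalg.norm(q[:2]-C))
print("sidething",onz(d,B(303,190),.062),onz(d,B(300,100),.072), "fig",onz(s,A(318,312),.062))
for n,z in (("mug",.04),("globe",.04),("giftbox",.02),("jar",.04),("tin",.02)):
  r=[ctrl.boxes_of(k,n)[0] for k in(s,d)]; print(n,tri([ray(s,r[0]["xy"]),ray(d,r[1]["xy"])]))
E
```

```text
[[ 0.4216267   0.00212396]
 [ 0.65767626  0.06720411]
 [ 0.7420473  -0.22523624]
 [ 0.50513444 -0.29182127]] [[ 0.40705455  0.01691835]
 [ 0.64297878  0.08293728]
 [ 0.7314788  -0.2207452 ]
 [ 0.49483716 -0.28430529]]
[0.24485674 0.30436792 0.24609199 0.30557705] [  15.41382262  -73.90678738 -164.30183274  105.8594698 ] [ 0.58162117 -0.11193236]
[0.24498723 0.3163152  0.24502887 0.31375384] [  15.63327211  -73.75266971 -164.96563182  106.24718263] [ 0.56908732 -0.10129872]
post s [0.56061013 0.01042043 0.062     ] [0.55756756 0.01226551 0.124     ]
post d [0.55064405 0.01698862 0.062     ] [0.55313991 0.01236676 0.124     ]
a 0.019 [ 0.64528583 -0.22224742  0.019     ] 0.1351338495280177
a 0.072 [ 0.66765206 -0.23267797  0.072     ] 0.1562389895377459
a2 0.019 [ 0.65283596 -0.21878112  0.019     ] 0.1363251006723718
a2 0.072 [ 0.67487991 -0.22935963  0.072     ] 0.15802363494658042
b 0.019 [ 0.62741297 -0.18978626  0.019     ] 0.09811972313727149
b 0.072 [ 0.65054212 -0.20160244  0.072     ] 0.12114341432754244
c 0.019 [ 0.6203528  -0.20688863  0.019     ] 0.10990706359908112
c 0.072 [ 0.64378332 -0.21797478  0.072     ] 0.1307035493808392
sidething [ 0.59926298 -0.14106028  0.062     ] [ 0.63605123 -0.2138439   0.072     ] fig [ 0.62601886 -0.14798194  0.062     ]
mug [0.73459915 0.02556686 0.0412887 ]
globe [ 0.77553181 -0.14989142  0.04249537]
giftbox [ 0.40541449 -0.17311383  0.01052389]
jar [0.56789573 0.14718289 0.03656156]
tin [ 0.61888028 -0.35845196  0.02311505]
```

Request:
{"api": "send_rows", "payload": {
  "deltas": [
    [[-0.0335, 0.0255, -0.002], 0],
    [[-0.067, 0.051, -0.004], 0],
    [[-0.1005, 0.0765, -0.006], 0],
    [[-0.134, 0.102, -0.008], 0],
    [[-0.1675, 0.1275, -0.01], 0]
  ],
  "gripper": 0.35
}}

```text
clock: 2.67
tool_pos: [0.2632, -0.5254, 0.3003]
orientation: [-180.0, 0.0, -166.7]
force: [0.2, 0.4, -0.2]
opening: 0.0598
gripper_force: 0.0
```

Request:
{"api": "send_rows", "payload": {
  "deltas": [
    [[-0.0335, 0.0255, -0.002], 0],
    [[-0.067, 0.051, -0.004], 0],
    [[-0.1005, 0.0765, -0.006], 0],
    [[-0.134, 0.102, -0.008], 0],
    [[-0.1675, 0.1275, -0.01], 0]
  ]
}}

```text
clock: 3.08
tool_pos: [0.3702, -0.3951, 0.3085]
orientation: [-180.0, 0.0, -166.7]
force: [0.6, -0.8, 0.0]
opening: 0.0318
gripper_force: 0.0
```

Request:
{"api": "send_rows", "payload": {
  "deltas": [
    [[-0.0335, 0.0255, -0.002], 0],
    [[-0.067, 0.051, -0.004], 0],
    [[-0.1005, 0.0765, -0.006], 0],
    [[-0.134, 0.102, -0.008], 0],
    [[-0.1675, 0.1275, -0.01], 0]
  ]
}}

```text
clock: 3.5
tool_pos: [0.4771, -0.2648, 0.3166]
orientation: [-180.0, 0.0, -166.7]
force: [0.1, -0.7, 0.4]
opening: 0.0309
gripper_force: 0.0
```

Request:
{"api": "send_rows", "payload": {
  "deltas": [
    [[-0.0335, 0.0255, -0.002], 0],
    [[-0.067, 0.051, -0.004], 0],
    [[-0.1005, 0.0765, -0.006], 0],
    [[-0.134, 0.102, -0.008], 0],
    [[-0.1675, 0.1275, -0.01], 0]
  ]
}}

```text
clock: 3.92
tool_pos: [0.5839, -0.1346, 0.3245]
orientation: [-180.0, 0.0, -166.7]
force: [0.6, -0.5, 0.4]
opening: 0.0306
gripper_force: 0.0
```

Request:
{"api": "send_rows", "payload": {
  "deltas": [
    [[0, 0, 0], -0.07],
    [[0, 0, 0], -0.14],
    [[0, 0, 0], -0.21],
    [[0, 0, 0], -0.28],
    [[0, 0, 0], -0.35]
  ]
}}

```text
clock: 4.33
tool_pos: [0.5832, -0.1359, 0.3242]
orientation: [-180.0, -0.0, -134.8]
force: [-0.1, 0.7, -0.8]
opening: 0.0311
gripper_force: 0.0
```

Request:
{"api": "send_rows", "payload": {
  "deltas": [
    [[0, 0, 0], -0.07],
    [[0, 0, 0], -0.14],
    [[0, 0, 0], -0.21],
    [[0, 0, 0], -0.28],
    [[0, 0, 0], -0.35]
  ]
}}

```text
clock: 4.75
tool_pos: [0.5831, -0.1362, 0.3242]
orientation: [-180.0, 0.0, -103.4]
force: [-0.1, 0.9, -0.6]
opening: 0.0306
gripper_force: 0.0
```

Request:
{"api": "send_rows", "payload": {
  "deltas": [
    [[0, 0, 0], -0.07],
    [[0, 0, 0], -0.14],
    [[0, 0, 0], -0.21],
    [[0, 0, 0], -0.28],
    [[0, 0, 0], -0.32]
  ]
}}

```text
clock: 5.17
tool_pos: [0.5831, -0.1361, 0.3243]
orientation: [-180.0, -0.0, -74.5]
force: [1.0, -0.6, 0.4]
opening: 0.0306
gripper_force: 0.0
```

```bash
python3 - <<'E'
from h import *
w=ctrl.snapshot("wrist"); c=cv2.resize(w["color"][...,::-1],(800,600),interpolation=cv2.INTER_CUBIC); cv2.imwrite("pics/w1.png",c)
o=ctrl.get_obs(); print(o["tool_pos"],o["orientation"],o["joint_pos"],o["force"],o["opening"],o["clock"])
import pickle; pickle.dump(w,open("w1.pkl","wb"))
for t in("stand","post","tab"): print(t,[(np.array(q["xy"])*[800,600],q["conf"]) for q in ctrl.boxes_of(w,t)[:2]])
E
```

```text
[ 0.58311359 -0.13612803  0.32425136] [-1.79990360e+02 -2.85352035e-03 -7.43907449e+01] [ 5.54199873e+00  1.23299623e+01 -6.52651800e+00  1.18838810e-03
 -7.11335297e+01  1.00668724e+01] [ 0.027217   -0.4429986  -0.23669698] 0.03071307180448917 5.2167
stand [(array([401.44, 212.52]), 0.81), (array([346.24, 525.18]), 0.7)]
post [(array([400.16, 282.66]), 0.96)]
tab [(array([351.68, 123.3 ]), 0.68)]
```

View pics/w1.png

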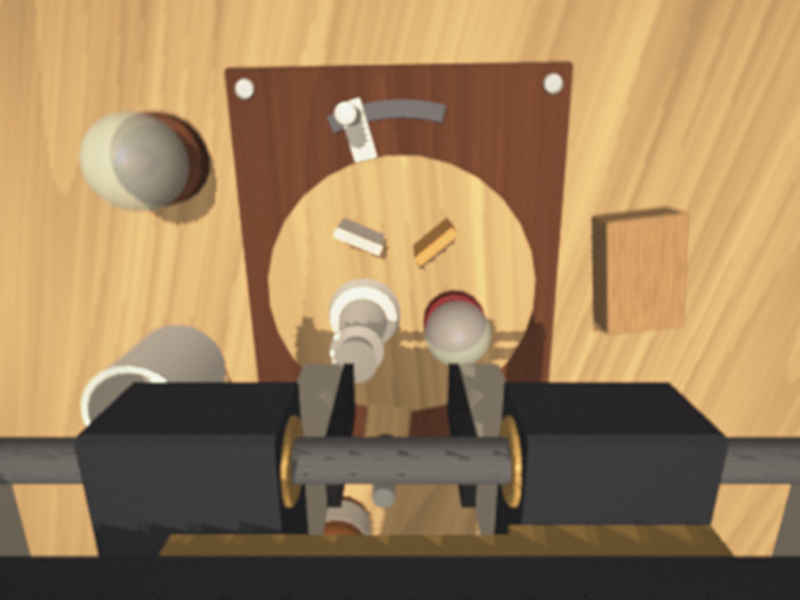

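The wrist view shows the board's −y corners at (226,70) and (572,62). The turntable rim spans columns 268 to 536. The peg top is at (346,112) and the post top at (383,495).

```bash
cat >> h.py <<'E'
def frame(C,yaw):
    a=np.radians(yaw);R=np.array([[np.cos(a),-np.sin(a)],[np.sin(a),np.cos(a)]])
    return (lambda p:R.T@(np.array(p)[:2]-C)),(lambda q:C+R@np.array(q))
E
python3 - <<'E'
from h import *; import pickle
w=pickle.load(open("w1.pkl","rb")); P=lambda x,y,z:onz(w,(x/800,y/600),z)
a=P(226,70,.012);b=P(572,62,.012);print(a,b,np.linalg.norm(a-b),np.degrees(np.arctan2(*(a-b)[1::-1])))
u=(a-b)[:2];u/=np.linalg.norm(u);yaw=np.degrees(np.arctan2(u[1],u[0]));n=np.array([-u[1],u[0]])
C1=(a+b)[:2]/2+.155*n
L=[P(x,y,.062)[:2] for x,y in((268,280),(536,280),(402,155),(300,200),(505,200))]
from scipy.optimize import least_squares
r=least_squares(lambda c:[np.linalg.norm(p-c)-.095 for p in L],C1);print("C",C1,r.x,r.fun)
for C in(C1,r.x):
  to,_=frame(C,yaw)
  t=P(346,112,.072);p=P(383,495,.124);p2=P(387,440,.064)
  print("tab",t,to(t),np.linalg.norm(to(t)),"post",p,to(p),np.linalg.norm(to(p)),p2,to(p2))
E
```

```text
[ 0.73382048 -0.22059636  0.012     ] [ 0.49911702 -0.29091573  0.012     ] 0.2450112830062207 16.678710705472543
C [ 0.57198303 -0.10727702] [ 0.57309142 -0.10844249] [-4.52119117e-04 -6.58359630e-04  1.18079785e-05 -6.26111249e-05
  2.21707682e-04]
tab [ 0.63895095 -0.21595063  0.072     ] [ 0.03296069 -0.12332173] 0.1276505209305422 post [0.55325169 0.01094808 0.124     ] [0.01598784 0.11862726] 0.11969978040402698 [0.55293515 0.00774362 0.064     ] [0.01476493 0.11564845]
tab [ 0.63895095 -0.21595063  0.072     ] [ 0.03223343 -0.12188718] 0.12607727009496997 post [0.55325169 0.01094808 0.124     ] [0.01526058 0.12006181] 0.12102777820645079 [0.55293515 0.00774362 0.064     ] [0.01403767 0.117083  ]
```

Request:
{"api": "send_rows", "payload": {
  "deltas": [
    [[-0.038, -0.003, 0.018], 0],
    [[-0.076, -0.006, 0.036], 0],
    [[-0.114, -0.009, 0.054], 0],
    [[-0.152, -0.012, 0.072], 0],
    [[-0.189, -0.015, 0.09], 0]
  ],
  "gripper": 0.45
}}

```text
clock: 5.78
tool_pos: [0.5547, 0.0142, 0.2517]
orientation: [-180.0, 0.0, -75.0]
force: [0.4, 0.3, -0.5]
opening: 0.0396
gripper_force: 0.0
```

```bash
python3 - <<'E'
from h import *
w=ctrl.snapshot("wrist"); o=ctrl.get_obs(); print(o["tool_pos"],o["orientation"],o["force"],o["opening"],o["clock"])
cv2.imwrite("pics/w2.png",w["color"][130:384,130:400,::-1].repeat(2,0).repeat(2,1))
for p in ((.554,.012,.124),(.554,.012,.07)): print((proj(w,p)-[130,130])*2)
T=o["tool_pos"]; print((proj(w,[T[0],T[1],.124])-[130,130])*2)
E
```

```text
[0.55306278 0.01753531 0.24878984] [ 1.79843527e+02  9.45564307e-02 -7.49694689e+01] [-2.63704967  3.15820712 -3.86409464] 0.0392636009325531 5.8333
[[252.86169957 147.17093725]]
[[252.98673516 103.27469961]]
[[251.36532562 162.17739925]]
```

View pics/w2.png

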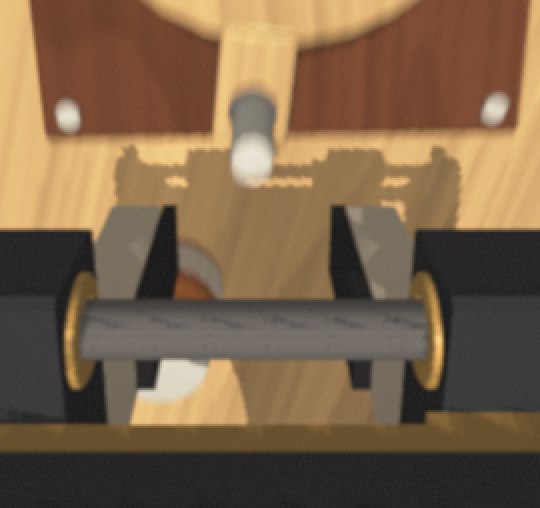

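The post top at (252,158) lies midway between the fingers and matches the predicted TCP pixel. I'll descend.

Request:
{"api": "send_rows", "payload": {
  "deltas": [
    [[0, 0, 0.03], 0],
    [[0, 0, 0.06], 0],
    [[0, 0, 0.09], 0],
    [[0, 0, 0.115], 0],
    [[0, 0, 0.125], 0]
  ]
}}

```text
clock: 6.25
tool_pos: [0.5539, 0.0127, 0.1495]
orientation: [179.8, 0.0, -75.0]
force: [-0.6, -0.3, -0.4]
opening: 0.0395
gripper_force: 0.0
```

Request:
{"api": "send_rows", "payload": {
  "deltas": [
    [[0, 0, 0], 0],
    [[0, 0, 0], 0],
    [[0, 0, 0], 0],
    [[0, 0, 0], 0],
    [[0, 0, 0], 0]
  ],
  "gripper": 0.3
}}

```text
clock: 6.67
tool_pos: [0.5558, 0.0131, 0.1534]
orientation: [-179.9, 0.0, -74.9]
force: [-0.1, 0.0, 0.7]
opening: 0.0263
gripper_force: 0.0
```

```bash
cat > st.py <<'E'
from h import *
o=ctrl.get_obs(); f=o["force"]; T=o["tool_pos"]
C=np.array([.5728,-.108]);to,fr=frame(C,16.)
y=np.radians(o["orientation"][2]); tx=np.array([np.cos(y),np.sin(y)]);ty=np.array([np.sin(y),-np.cos(y)])
print("stand xy",np.round(to(T)*1000,1),"T",np.round(T,4),"yaw",round(o["orientation"][2],1),"F tool",np.round([f[:2]@tx,f[:2]@ty,f[2]],1),"op",round(o["opening"]*1000,1),"t",o["clock"])
E
python3 st.py
```

```text
stand xy [ 17.  121.1] T [0.5558 0.0131 0.1534] yaw -74.9 F tool [-0.1  0.1  0.7] op 26.3 t 6.6667
```

Request:
{"api": "send_rows", "payload": {
  "deltas": [
    [[0, -0.0025, 0], 0],
    [[0, -0.005, 0], 0],
    [[0, -0.0075, 0], 0],
    [[0, -0.01, 0], 0],
    [[0, -0.0125, 0], 0]
  ]
}}

```text
clock: 7.08
tool_pos: [0.565, 0.0156, 0.1522]
orientation: [180.0, -0.0, -74.9]
force: [0.0, -1.2, 0.0]
opening: 0.0263
gripper_force: 0.2
```

Request:
{"api": "send_rows", "payload": {
  "deltas": [
    [[0, -0.0012, 0], 0],
    [[0, -0.0025, 0], 0],
    [[0, -0.0037, 0], 0],
    [[0, -0.005, 0], 0],
    [[0, -0.005, 0], 0]
  ]
}}

```text
clock: 7.5
tool_pos: [0.5689, 0.0167, 0.1521]
orientation: [-180.0, -0.0, -74.9]
force: [-0.4, 0.1, -0.4]
opening: 0.0263
gripper_force: 0.0
```

```bash
python3 st.py
```

```text
stand xy [ 30.6 120.9] T [0.5689 0.0167 0.1521] yaw -74.9 F tool [-0.2  0.3 -0.4] op 26.3 t 7.5
```

Request:
{"api": "send_rows", "payload": {
  "deltas": [
    [[0, -0.001, 0], 0],
    [[0, -0.002, 0], 0],
    [[0, -0.003, 0], 0],
    [[0, -0.003, 0], 0],
    [[0, -0.003, 0], 0]
  ]
}}

```text
clock: 7.92
tool_pos: [0.571, 0.0172, 0.1522]
orientation: [180.0, -0.0, -74.9]
force: [-0.9, -0.2, -0.3]
opening: 0.0259
gripper_force: 0.5
```

```bash
python3 st.py
```

```text
stand xy [ 32.7 120.8] T [0.571  0.0172 0.1522] yaw -74.9 F tool [-0.   1.  -0.3] op 25.9 t 7.9167
```

Request:
{"api": "send_rows", "payload": {
  "deltas": [
    [[0, -0.001, 0], 0],
    [[0, -0.002, 0], 0],
    [[0, -0.0025, 0], 0],
    [[0, -0.0025, 0], 0],
    [[0, -0.0025, 0], 0]
  ]
}}

```text
clock: 8.33
tool_pos: [0.5725, 0.0174, 0.1521]
orientation: [179.9, -0.0, -74.9]
force: [-3.7, -2.4, 3.5]
opening: 0.0263
gripper_force: 2.5
```

```bash
python3 st.py
```

```text
stand xy [ 34.2 120.7] T [0.5725 0.0174 0.1521] yaw -74.9 F tool [1.4 4.2 3.5] op 26.3 t 8.3333
```

Request:
{"api": "send_rows", "payload": {
  "deltas": [
    [[0, -0.001, 0], 0],
    [[0, -0.002, 0], 0],
    [[0, -0.0022, 0], 0],
    [[0, -0.0022, 0], 0],
    [[0, -0.0022, 0], 0]
  ]
}}

```text
clock: 8.75
tool_pos: [0.5739, 0.0177, 0.152]
orientation: [179.9, -0.0, -74.9]
force: [-4.6, -3.4, 3.7]
opening: 0.026
gripper_force: 3.0
```

```bash
python3 st.py
```

```text
stand xy [ 35.7 120.5] T [0.5739 0.0177 0.152 ] yaw -74.9 F tool [2.  5.4 3.7] op 26.0 t 8.75
```

Request:
{"api": "send_rows", "payload": {
  "deltas": [
    [[0, -0.0012, 0], 0],
    [[0, -0.0012, 0], 0],
    [[0, -0.0012, 0], 0],
    [[0, -0.0012, 0], 0],
    [[0, -0.0012, 0], 0]
  ]
}}

```text
clock: 9.17
tool_pos: [0.5747, 0.0178, 0.152]
orientation: [179.9, -0.0, -74.9]
force: [-5.6, -4.0, 3.5]
opening: 0.0264
gripper_force: 3.3
```

```bash
python3 st.py
```

```text
stand xy [ 36.5 120.4] T [0.5747 0.0178 0.152 ] yaw -74.9 F tool [2.4 6.5 3.5] op 26.4 t 9.1667
```

Request:
{"api": "send_rows", "payload": {
  "deltas": [
    [[0, 0.0045, 0], 0],
    [[0, 0.009, 0], 0],
    [[-0.001, 0.0135, 0], 0],
    [[-0.002, 0.018, 0], 0],
    [[-0.0025, 0.0225, 0], 0]
  ]
}}

```text
clock: 9.58
tool_pos: [0.558, 0.0161, 0.1524]
orientation: [-179.9, 0.0, -74.8]
force: [-0.6, 0.1, 1.0]
opening: 0.0267
gripper_force: 0.2
```

Request:
{"api": "send_rows", "payload": {
  "deltas": [
    [[-0.0005, 0.0045, 0], 0],
    [[-0.001, 0.009, 0], 0],
    [[-0.0015, 0.0135, 0], 0],
    [[-0.002, 0.018, 0], 0],
    [[-0.0025, 0.0225, 0], 0]
  ]
}}

```text
clock: 10.0
tool_pos: [0.5395, 0.0129, 0.1522]
orientation: [-180.0, -0.0, -74.9]
force: [0.9, -0.1, -0.1]
opening: 0.0261
gripper_force: 0.2
```

Request:
{"api": "send_rows", "payload": {
  "deltas": [
    [[0, 0.0025, 0], 0],
    [[0, 0.005, 0], 0],
    [[0, 0.0075, 0], 0],
    [[0, 0.01, 0], 0],
    [[0, 0.01, 0], 0]
  ]
}}

```text
clock: 10.42
tool_pos: [0.5316, 0.0107, 0.1521]
orientation: [180.0, 0.0, -74.9]
force: [-0.2, 0.2, -0.8]
opening: 0.0264
gripper_force: 0.0
```

```bash
python3 st.py
```

```text
stand xy [ -6.9 125.4] T [0.5316 0.0107 0.1521] yaw -74.9 F tool [-0.2  0.2 -0.8] op 26.4 t 10.4167
```

Request:
{"api": "send_rows", "payload": {
  "deltas": [
    [[0, 0.001, 0], 0],
    [[0, 0.002, 0], 0],
    [[0, 0.003, 0], 0],
    [[0, 0.004, 0], 0],
    [[0, 0.005, 0], 0]
  ]
}}

```text
clock: 10.83
tool_pos: [0.5282, 0.0098, 0.1522]
orientation: [-180.0, -0.0, -74.9]
force: [0.8, -0.4, -0.4]
opening: 0.0263
gripper_force: 0.2
```

Request:
{"api": "send_rows", "payload": {
  "deltas": [
    [[0, 0.001, 0], 0],
    [[0, 0.002, 0], 0],
    [[0, 0.003, 0], 0],
    [[0, 0.004, 0], 0],
    [[0, 0.005, 0], 0]
  ]
}}

```text
clock: 11.25
tool_pos: [0.5243, 0.0087, 0.1522]
orientation: [180.0, -0.0, -74.9]
force: [0.4, -1.1, -0.3]
opening: 0.0264
gripper_force: 0.2
```

Request:
{"api": "send_rows", "payload": {
  "deltas": [
    [[0, 0.001, 0], 0],
    [[0, 0.002, 0], 0],
    [[0, 0.003, 0], 0],
    [[0, 0.004, 0], 0],
    [[0, 0.005, 0], 0]
  ]
}}

```text
clock: 11.67
tool_pos: [0.5204, 0.0077, 0.1522]
orientation: [-180.0, 0.0, -74.9]
force: [0.8, -0.6, 0.4]
opening: 0.0263
gripper_force: 0.2
```

Request:
{"api": "send_rows", "payload": {
  "deltas": [
    [[0, 0.001, 0], 0],
    [[0, 0.002, 0], 0],
    [[0, 0.003, 0], 0],
    [[0, 0.004, 0], 0],
    [[0, 0.005, 0], 0]
  ]
}}

```text
clock: 12.08
tool_pos: [0.5166, 0.0067, 0.1522]
orientation: [-180.0, -0.0, -74.9]
force: [0.1, -0.8, 0.0]
opening: 0.0263
gripper_force: 0.2
```

Request:
{"api": "send_rows", "payload": {
  "deltas": [
    [[0.0002, 0.001, 0], 0],
    [[0.0004, 0.002, 0], 0],
    [[0.0006, 0.003, 0], 0],
    [[0.0008, 0.004, 0], 0],
    [[0.001, 0.005, 0], 0]
  ]
}}

```text
clock: 12.5
tool_pos: [0.5129, 0.0048, 0.1522]
orientation: [-180.0, 0.0, -74.9]
force: [0.9, 0.2, 0.1]
opening: 0.0262
gripper_force: 0.2
```

Request:
{"api": "send_rows", "payload": {
  "deltas": [
    [[0.0002, 0.001, 0], 0],
    [[0.0004, 0.002, 0], 0],
    [[0.0006, 0.003, 0], 0],
    [[0.0008, 0.004, 0], 0],
    [[0.001, 0.005, 0], 0]
  ]
}}

```text
clock: 12.92
tool_pos: [0.5093, 0.003, 0.1522]
orientation: [-180.0, 0.0, -74.9]
force: [0.2, 0.5, -0.2]
opening: 0.0264
gripper_force: 0.2
```

Request:
{"api": "send_rows", "payload": {
  "deltas": [
    [[0.0002, 0.001, 0], 0],
    [[0.0004, 0.002, 0], 0],
    [[0.0006, 0.003, 0], 0],
    [[0.0008, 0.004, 0], 0],
    [[0.001, 0.005, 0], 0]
  ]
}}

```text
clock: 13.33
tool_pos: [0.5059, 0.0014, 0.1522]
orientation: [-180.0, 0.0, -74.9]
force: [2.8, 1.4, -2.6]
opening: 0.0263
gripper_force: 1.4
```

Contact is starting, so I'll go gently.

Request:
{"api": "send_rows", "payload": {
  "deltas": [
    [[0, 0.001, 0], 0],
    [[0, 0.002, 0], 0],
    [[0, 0.002, 0], 0],
    [[0, 0.002, 0], 0],
    [[0, 0.002, 0], 0]
  ]
}}

```text
clock: 13.75
tool_pos: [0.5048, 0.0009, 0.1524]
orientation: [-179.9, -0.0, -74.8]
force: [5.2, 0.8, -2.4]
opening: 0.0261
gripper_force: 2.4
```

```bash
python3 st.py
```

```text
stand xy [-35.3 123.4] T [0.5048 0.0009 0.1524] yaw -74.8 F tool [ 0.6 -5.2 -2.4] op 26.1 t 13.75
```

Request:
{"api": "send_rows", "payload": {
  "deltas": [
    [[0, 0.001, 0], 0],
    [[0, 0.0012, 0], 0],
    [[0, 0.0012, 0], 0],
    [[0, 0.0012, 0], 0],
    [[0, 0.0012, 0], 0]
  ]
}}

```text
clock: 14.17
tool_pos: [0.5042, 0.0007, 0.1525]
orientation: [-179.9, -0.0, -74.8]
force: [6.0, -0.8, -2.4]
opening: 0.0267
gripper_force: 2.8
```

```bash
python3 st.py
```

```text
stand xy [-36.  123.4] T [0.5042 0.0007 0.1525] yaw -74.8 F tool [ 2.3 -5.6 -2.4] op 26.7 t 14.1667
```

Request:
{"api": "send_rows", "payload": {
  "deltas": [
    [[0, -0.0075, 0], 0],
    [[0, -0.015, 0], 0],
    [[0, -0.0225, 0], 0],
    [[0, -0.03, 0], 0],
    [[0, -0.0375, 0], 0]
  ]
}}

```text
clock: 14.58
tool_pos: [0.5324, 0.0085, 0.1519]
orientation: [179.9, 0.0, -74.9]
force: [-0.8, 0.3, -0.1]
opening: 0.0264
gripper_force: 0.3
```

Request:
{"api": "send_rows", "payload": {
  "deltas": [
    [[0, -0.008, 0], 0],
    [[0, -0.016, 0], 0],
    [[0, -0.024, 0], 0],
    [[0, -0.031, 0], 0],
    [[0, -0.037, 0], 0]
  ]
}}

```text
clock: 15.0
tool_pos: [0.5614, 0.0163, 0.1521]
orientation: [180.0, -0.0, -74.9]
force: [-0.6, 0.1, 0.2]
opening: 0.0264
gripper_force: 0.2
```

Request:
{"api": "send_rows", "payload": {
  "deltas": [
    [[0, 0, 0], 0],
    [[0, 0, 0], 0],
    [[0, 0.002, 0], 0],
    [[0, 0.004, 0], 0],
    [[0, 0.0063, 0], 0]
  ]
}}

```text
clock: 15.42
tool_pos: [0.5555, 0.0147, 0.1523]
orientation: [-180.0, 0.0, -74.9]
force: [-0.1, -0.3, -0.6]
opening: 0.0264
gripper_force: 0.0
```

```bash
python3 st.py
```

```text
stand xy [ 17.2 122.7] T [0.5555 0.0147 0.1523] yaw -74.9 F tool [ 0.3  0.2 -0.6] op 26.4 t 15.4167
```

Request:
{"api": "send_rows", "payload": {
  "deltas": [
    [[0, 0, -0.03], 0],
    [[0, 0, -0.06], 0],
    [[0, 0, -0.09], 0],
    [[0, 0, -0.12], 0],
    [[0, 0, -0.145], 0]
  ]
}}

```text
clock: 15.83
tool_pos: [0.5557, 0.0147, 0.2702]
orientation: [-179.9, -0.0, -74.9]
force: [0.5, -0.1, -0.1]
opening: 0.0261
gripper_force: 0.0
```

Request:
{"api": "send_rows", "payload": {
  "deltas": [
    [[0.038, -0.0025, 0], 0],
    [[0.076, -0.005, 0], 0],
    [[0.114, -0.0075, 0], 0],
    [[0.152, -0.01, 0], 0],
    [[0.19, -0.0125, 0], 0]
  ],
  "gripper": 0.4
}}

```text
clock: 16.25
tool_pos: [0.6052, -0.1306, 0.2685]
orientation: [-180.0, 0.0, -74.8]
force: [0.7, 0.5, 0.2]
opening: 0.0345
gripper_force: 0.0
```

Request:
{"api": "send_rows", "payload": {
  "deltas": [
    [[0.03, -0.0025, 0], 0],
    [[0.06, -0.005, 0], 0],
    [[0.09, -0.0075, 0], 0],
    [[0.105, -0.01, 0], 0],
    [[0.115, -0.0125, 0], 0]
  ]
}}

```text
clock: 16.67
tool_pos: [0.6388, -0.2169, 0.2678]
orientation: [180.0, 0.0, -74.9]
force: [-0.2, -0.4, -0.8]
opening: 0.0352
gripper_force: 0.0
```

```bash
python3 st.py; python3 - <<'E'
from h import *
w=ctrl.snapshot("wrist"); T=ctrl.get_obs()["tool_pos"]
cv2.imwrite("pics/w3.png",w["color"][130:384,100:412,::-1].repeat(2,0).repeat(2,1))
for z in(.072,.03): print((proj(w,[[T[0],T[1],z],[.638,-.215,z]])-[100,130])*2)
E
```

```text
stand xy [  33.4 -122.9] T [ 0.6388 -0.2169  0.2678] yaw -74.9 F tool [ 0.3  0.3 -0.8] op 35.2 t 16.6667
[[308.80161604  97.45916375]
 [310.28593907 102.88070392]]
[[309.27348957  74.5926647 ]
 [310.5820272   79.4276744 ]]
```

View pics/w3.png

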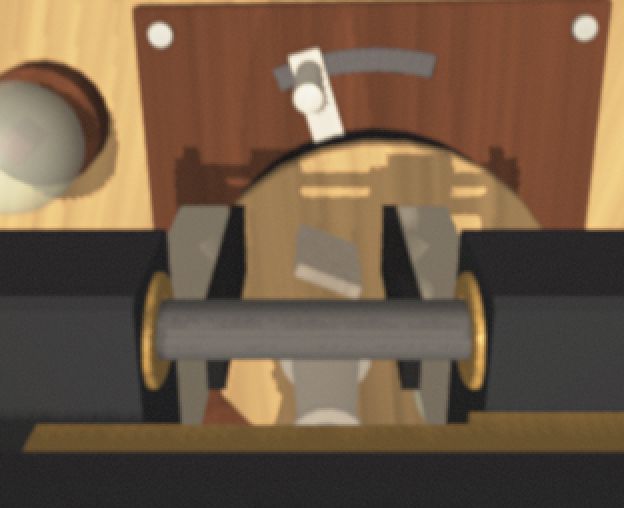

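The peg top at (309,97) is exactly under the TCP. I'll descend around it.

Request:
{"api": "send_rows", "payload": {
  "deltas": [
    [[0, 0, 0.03], 0],
    [[0, 0, 0.06], 0],
    [[0, 0, 0.09], 0],
    [[0, 0, 0.115], 0],
    [[0, 0, 0.13], 0]
  ]
}}

```text
clock: 17.13
tool_pos: [0.6377, -0.2142, 0.1619]
orientation: [179.9, 0.1, -74.8]
force: [0.7, 0.2, 0.1]
opening: 0.0349
gripper_force: 0.0
```

Request:
{"api": "send_rows", "payload": {
  "deltas": [
    [[0, 0, 0.018], 0],
    [[0, 0, 0.036], 0],
    [[0, 0, 0.054], 0],
    [[0, 0, 0.072], 0],
    [[0, 0, 0.079], 0]
  ]
}}

```text
clock: 17.55
tool_pos: [0.6381, -0.2146, 0.0995]
orientation: [179.9, 0.1, -74.8]
force: [-0.6, 0.7, -0.1]
opening: 0.035
gripper_force: 0.0
```

Request:
{"api": "send_rows", "payload": {
  "deltas": [
    [[0, 0, 0], 0],
    [[0, 0, 0], 0],
    [[0, 0, 0], 0],
    [[0, 0, 0], 0],
    [[0, 0, 0], 0]
  ],
  "gripper": 0.25
}}

```text
clock: 17.97
tool_pos: [0.6393, -0.2155, 0.102]
orientation: [-179.9, -0.0, -74.9]
force: [-0.0, -0.2, 0.1]
opening: 0.0217
gripper_force: 0.0
```

```bash
python3 st.py
```

```text
stand xy [  34.3 -121.7] T [ 0.6393 -0.2155  0.102 ] yaw -74.9 F tool [0.2 0.1 0.1] op 21.7 t 17.9667
```

Request:
{"api": "send_rows", "payload": {
  "deltas": [
    [[0, 0.001, 0], 0],
    [[0, 0.002, 0], 0],
    [[0, 0.003, 0], 0],
    [[0, 0.004, 0], 0],
    [[0, 0.004, 0], 0]
  ]
}}

```text
clock: 18.38
tool_pos: [0.6364, -0.2163, 0.1012]
orientation: [-179.9, -0.0, -74.9]
force: [2.4, 0.8, -1.0]
opening: 0.0218
gripper_force: 1.4
```

```bash
python3 st.py
```

```text
stand xy [  31.3 -121.6] T [ 0.6364 -0.2163  0.1012] yaw -74.9 F tool [-0.2 -2.5 -1. ] op 21.8 t 18.3833
```

Request:
{"api": "send_rows", "payload": {
  "deltas": [
    [[0.0005, 0.0045, 0], 0],
    [[0.001, 0.009, 0], 0],
    [[0.0015, 0.0135, 0], 0],
    [[0.002, 0.018, 0], 0],
    [[0.0025, 0.0225, 0], 0]
  ]
}}

```text
clock: 18.8
tool_pos: [0.6238, -0.2229, 0.1018]
orientation: [-179.5, -0.2, -74.8]
force: [16.3, -1.3, -9.2]
opening: 0.0218
gripper_force: 7.7
```

Request:
{"api": "send_rows", "payload": {
  "deltas": [
    [[0.0005, 0.0045, 0], 0],
    [[0.001, 0.009, 0], 0],
    [[0.0015, 0.0135, 0], 0],
    [[0.002, 0.018, 0], 0],
    [[0.002, 0.0215, 0], 0]
  ]
}}

```text
clock: 19.22
tool_pos: [0.6077, -0.2294, 0.1022]
orientation: [-179.5, -0.2, -74.8]
force: [16.0, -1.5, -7.9]
opening: 0.0221
gripper_force: 7.2
```

```bash
python3 st.py
```

```text
stand xy [ 1.000e-01 -1.264e+02] T [ 0.6077 -0.2294  0.1022] yaw -74.8 F tool [  5.6 -15.1  -7.9] op 22.1 t 19.2167
```

Request:
{"api": "send_rows", "payload": {
  "deltas": [
    [[0, 0.002, 0], 0],
    [[0, 0.004, 0], 0],
    [[0, 0.006, 0], 0],
    [[0, 0.007, 0], 0],
    [[0, 0.007, 0], 0]
  ]
}}

```text
clock: 19.63
tool_pos: [0.6021, -0.231, 0.1023]
orientation: [-179.5, -0.2, -74.8]
force: [15.0, -2.2, -7.4]
opening: 0.0218
gripper_force: 6.5
```

```bash
python3 st.py
```

```text
stand xy [  -5.7 -126.3] T [ 0.6021 -0.231   0.1023] yaw -74.8 F tool [  6.  -13.9  -7.4] op 21.8 t 19.6333
```

Request:
{"api": "send_rows", "payload": {
  "deltas": [
    [[0, -0.002, 0], 0],
    [[0, -0.004, 0], 0],
    [[0, -0.006, 0], 0],
    [[0, -0.008, 0], 0],
    [[0, -0.009, 0], 0]
  ]
}}

```text
clock: 20.05
tool_pos: [0.6036, -0.2285, 0.1005]
orientation: [179.9, 0.0, -74.9]
force: [-0.5, -0.2, -0.0]
opening: 0.0219
gripper_force: 0.0
```

```bash
python3 st.py
```

```text
stand xy [  -3.6 -124.3] T [ 0.6036 -0.2285  0.1005] yaw -74.9 F tool [ 0.   0.5 -0. ] op 21.9 t 20.05
```

Request:
{"api": "send_rows", "payload": {
  "deltas": [
    [[0, 0, -0.03], 0],
    [[0, 0, -0.07], 0],
    [[0, 0, -0.11], 0],
    [[0, 0, -0.15], 0],
    [[0, 0, -0.19], 0]
  ],
  "gripper": 0.4
}}

```text
clock: 20.47
tool_pos: [0.6034, -0.2285, 0.2541]
orientation: [179.9, 0.0, -74.9]
force: [0.4, -0.4, 0.4]
opening: 0.0347
gripper_force: 0.0
```

Request:
{"api": "send_rows", "payload": {
  "deltas": [
    [[-0.038, -0.0025, -0.01], 0],
    [[-0.076, -0.005, -0.02], 0],
    [[-0.114, -0.0075, -0.02], 0],
    [[-0.152, -0.01, -0.02], 0],
    [[-0.19, -0.0125, -0.02], 0]
  ]
}}

```text
clock: 20.88
tool_pos: [0.5731, -0.0782, 0.2688]
orientation: [180.0, 0.0, -74.9]
force: [0.4, 0.2, 0.4]
opening: 0.0351
gripper_force: 0.0
```

Request:
{"api": "send_rows", "payload": {
  "deltas": [
    [[-0.03, -0.0025, 0], 0],
    [[-0.06, -0.005, 0], 0],
    [[-0.09, -0.007, 0], 0],
    [[-0.11, -0.009, 0], 0],
    [[-0.119, -0.009, 0], 0]
  ]
}}

```text
clock: 21.3
tool_pos: [0.5555, 0.0161, 0.2688]
orientation: [180.0, 0.0, -74.8]
force: [-1.2, -0.8, -0.9]
opening: 0.035
gripper_force: 0.0
```

```bash
python3 st.py; python3 - <<'E'
from h import *
w=ctrl.snapshot("wrist"); T=ctrl.get_obs()["tool_pos"]
cv2.imwrite("pics/w4.png",w["color"][100:384,100:412,::-1].repeat(2,0).repeat(2,1))
print((proj(w,[T[0],T[1],.124])-[100,100])*2,(proj(w,[.5555,.0147,.124])-[100,100])*2)
E
```

```text
stand xy [ 17.6 124.1] T [0.5555 0.0161 0.2688] yaw -74.8 F tool [ 0.5  1.3 -0.9] op 35.0 t 21.3
[[308.82999093 196.40289158]] [[309.85477296 192.62963414]]
```

View pics/w4.png

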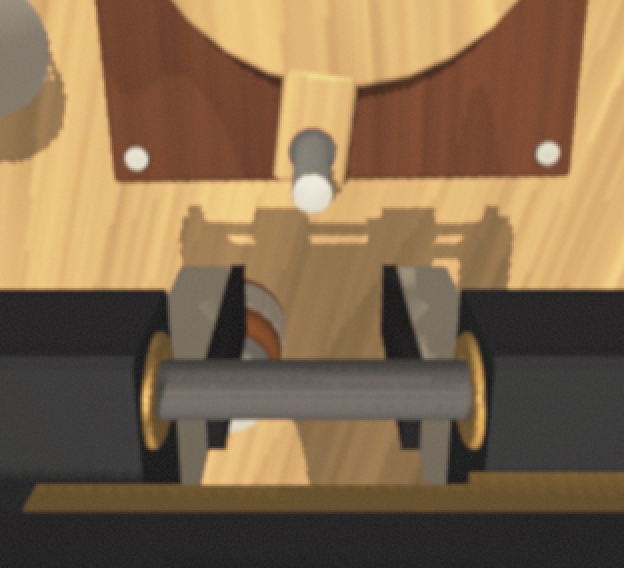

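The post top at (313,194) is where I left it, under the TCP. I'll descend, narrow the gap and press clockwise.

Request:
{"api": "send_rows", "payload": {
  "deltas": [
    [[0, 0, 0.03], 0],
    [[0, 0, 0.06], 0],
    [[0, 0, 0.09], 0],
    [[0, 0, 0.12], 0],
    [[0, 0, 0.145], 0]
  ]
}}

```text
clock: 21.77
tool_pos: [0.5556, 0.0134, 0.1512]
orientation: [179.9, -0.0, -74.9]
force: [-0.1, 0.0, 0.7]
opening: 0.0348
gripper_force: 0.0
```

Request:
{"api": "send_rows", "payload": {
  "deltas": [
    [[0, 0, 0], 0],
    [[0, 0, 0], 0],
    [[0, 0, 0], 0],
    [[0, 0, 0], 0],
    [[0, 0, 0], 0]
  ],
  "gripper": 0.3
}}

```text
clock: 22.18
tool_pos: [0.5571, 0.0146, 0.1544]
orientation: [-179.9, 0.0, -74.9]
force: [0.1, -0.4, 0.5]
opening: 0.0263
gripper_force: 0.0
```

Request:
{"api": "send_rows", "payload": {
  "deltas": [
    [[0, -0.004, 0], 0],
    [[0, -0.008, 0], 0],
    [[0, -0.012, 0], 0],
    [[0, -0.016, 0], 0],
    [[0, -0.0185, 0], 0]
  ]
}}

```text
clock: 22.6
tool_pos: [0.571, 0.0184, 0.153]
orientation: [180.0, -0.0, -74.9]
force: [-4.3, -0.7, 1.7]
opening: 0.026
gripper_force: 2.0
```

```bash
python3 st.py
```

```text
stand xy [ 33.1 122. ] T [0.571  0.0184 0.153 ] yaw -74.9 F tool [-0.4  4.3  1.7] op 26.0 t 22.6
```

Request:
{"api": "send_rows", "payload": {
  "deltas": [
    [[0, -0.001, 0], 0],
    [[0, -0.002, 0], 0],
    [[0, -0.0028, 0], 0],
    [[0, -0.0028, 0], 0],
    [[0, -0.0028, 0], 0]
  ]
}}

```text
clock: 23.02
tool_pos: [0.5721, 0.0186, 0.1527]
orientation: [179.9, -0.0, -74.9]
force: [-4.4, -3.0, 2.1]
opening: 0.0265
gripper_force: 2.5
```

```bash
python3 st.py
```

```text
stand xy [ 34.3 121.9] T [0.5721 0.0186 0.1527] yaw -74.9 F tool [1.7 5.1 2.1] op 26.5 t 23.0167
```

Request:
{"api": "send_rows", "payload": {
  "deltas": [
    [[0, -0.001, 0], 0],
    [[0, -0.002, 0], 0],
    [[0, -0.002, 0], 0],
    [[0, -0.002, 0], 0],
    [[0, -0.002, 0], 0]
  ]
}}

```text
clock: 23.43
tool_pos: [0.5735, 0.0188, 0.1527]
orientation: [179.9, -0.0, -74.9]
force: [-4.6, -3.4, 1.8]
opening: 0.0263
gripper_force: 2.8
```

```bash
python3 st.py
```

```text
stand xy [ 35.6 121.7] T [0.5735 0.0188 0.1527] yaw -74.9 F tool [2.1 5.3 1.8] op 26.3 t 23.4333
```

Request:
{"api": "send_rows", "payload": {
  "deltas": [
    [[0, -0.001, 0], 0],
    [[0, -0.001, 0], 0],
    [[0, -0.001, 0], 0],
    [[0, -0.001, 0], 0],
    [[0, -0.001, 0], 0]
  ]
}}

```text
clock: 23.85
tool_pos: [0.5741, 0.0189, 0.1527]
orientation: [179.9, -0.0, -74.9]
force: [-5.8, -4.2, 2.4]
opening: 0.0265
gripper_force: 3.1
```

Request:
{"api": "send_rows", "payload": {
  "deltas": [
    [[0, 0.004, 0], 0],
    [[0, 0.008, 0], 0],
    [[0, 0.012, 0], 0],
    [[-0.001, 0.016, 0], 0],
    [[-0.002, 0.02, 0], 0]
  ]
}}

```text
clock: 24.27
tool_pos: [0.5596, 0.0172, 0.1532]
orientation: [-179.9, 0.0, -74.9]
force: [4.3, -0.7, -0.9]
opening: 0.0261
gripper_force: 1.2
```

Request:
{"api": "send_rows", "payload": {
  "deltas": [
    [[0, 0.004, 0], 0],
    [[0, 0.008, 0], 0],
    [[0, 0.011, 0], 0],
    [[0, 0.014, 0], 0],
    [[0, 0.017, 0], 0]
  ]
}}

```text
clock: 24.68
tool_pos: [0.546, 0.0134, 0.153]
orientation: [-180.0, 0.0, -74.9]
force: [0.3, 1.7, 0.3]
opening: 0.0262
gripper_force: 0.3
```

```bash
python3 st.py
```

```text
stand xy [  7.7 124.1] T [0.546  0.0134 0.153 ] yaw -74.9 F tool [-1.6 -0.8  0.3] op 26.2 t 24.6833
```

Request:
{"api": "send_rows", "payload": {
  "deltas": [
    [[0, 0.001, 0], 0],
    [[0, 0.002, 0], 0],
    [[0, 0.003, 0], 0],
    [[0, 0.004, 0], 0],
    [[0, 0.005, 0], 0]
  ]
}}

```text
clock: 25.1
tool_pos: [0.5423, 0.0124, 0.1529]
orientation: [-180.0, 0.0, -74.9]
force: [0.8, 0.2, -0.4]
opening: 0.0261
gripper_force: 0.2
```

```bash
python3 st.py
```

```text
stand xy [  3.9 124.1] T [0.5423 0.0124 0.1529] yaw -74.9 F tool [-0.  -0.9 -0.4] op 26.1 t 25.1
```

Request:
{"api": "send_rows", "payload": {
  "deltas": [
    [[0, 0.001, 0], 0],
    [[0, 0.002, 0], 0],
    [[0, 0.003, 0], 0],
    [[0, 0.003, 0], 0],
    [[0, 0.003, 0], 0]
  ]
}}

```text
clock: 25.52
tool_pos: [0.5404, 0.0119, 0.153]
orientation: [-179.9, 0.0, -74.9]
force: [3.4, 0.7, -3.0]
opening: 0.0266
gripper_force: 1.8
```

```bash
python3 st.py
```

```text
stand xy [  1.9 124.2] T [0.5404 0.0119 0.153 ] yaw -74.9 F tool [ 0.2 -3.4 -3. ] op 26.6 t 25.5167
```

Request:
{"api": "send_rows", "payload": {
  "deltas": [
    [[0, 0.001, 0], 0],
    [[0, 0.002, 0], 0],
    [[0, 0.003, 0], 0],
    [[0, 0.003, 0], 0],
    [[0, 0.003, 0], 0]
  ]
}}

```text
clock: 25.93
tool_pos: [0.5381, 0.0114, 0.1531]
orientation: [-179.9, 0.0, -74.9]
force: [4.8, 2.4, -4.2]
opening: 0.0263
gripper_force: 2.6
```

```bash
python3 st.py
```

```text
stand xy [ -0.4 124.4] T [0.5381 0.0114 0.1531] yaw -74.9 F tool [-1.1 -5.2 -4.2] op 26.3 t 25.9333
```

Request:
{"api": "send_rows", "payload": {
  "deltas": [
    [[0, 0.0008, 0], 0],
    [[0, 0.0008, 0], 0],
    [[0, 0.0008, 0], 0],
    [[0, 0.0008, 0], 0],
    [[0, 0.0008, 0], 0]
  ]
}}

```text
clock: 26.35
tool_pos: [0.5376, 0.0113, 0.1531]
orientation: [-179.9, 0.0, -74.8]
force: [4.3, 1.5, -4.0]
opening: 0.0263
gripper_force: 2.8
```

Request:
{"api": "send_rows", "payload": {
  "deltas": [
    [[0, -0.006, 0], 0],
    [[0, -0.012, 0], 0],
    [[0, -0.018, 0], 0],
    [[0, -0.025, 0], 0],
    [[0, -0.0305, 0], 0]
  ]
}}

```text
clock: 26.77
tool_pos: [0.5608, 0.0172, 0.1527]
orientation: [179.9, -0.0, -74.9]
force: [-0.3, 0.5, -0.2]
opening: 0.0265
gripper_force: 0.3
```

Request:
{"api": "send_rows", "payload": {
  "deltas": [
    [[0, 0, 0], 0],
    [[0, 0, 0], 0],
    [[0, 0, 0], 0],
    [[0, 0, 0], 0],
    [[0, 0, 0], 0]
  ]
}}

```text
clock: 27.18
tool_pos: [0.5604, 0.0173, 0.153]
orientation: [180.0, 0.0, -74.9]
force: [0.7, 0.3, -0.5]
opening: 0.0264
gripper_force: 0.0
```

```bash
python3 st.py
```

```text
stand xy [ 22.6 123.8] T [0.5604 0.0173 0.153 ] yaw -74.9 F tool [-0.1 -0.7 -0.5] op 26.4 t 27.1833
```

Request:
{"api": "send_rows", "payload": {
  "deltas": [
    [[0, 0.003, 0], 0],
    [[0, 0.006, 0], 0],
    [[0, 0.0065, 0], 0],
    [[0, 0.0065, 0], 0],
    [[0, 0.0065, 0], 0]
  ],
  "gripper": 0.5
}}

```text
clock: 27.6
tool_pos: [0.5555, 0.016, 0.1531]
orientation: [-180.0, 0.0, -74.9]
force: [0.7, 0.5, -0.0]
opening: 0.043
gripper_force: 0.0
```

Request:
{"api": "send_rows", "payload": {
  "deltas": [
    [[0, 0, -0.03], 0],
    [[0, 0, -0.06], 0],
    [[0, 0, -0.09], 0],
    [[0, 0, -0.12], 0],
    [[0, 0, -0.145], 0]
  ]
}}

```text
clock: 28.02
tool_pos: [0.5558, 0.016, 0.2709]
orientation: [-179.9, -0.0, -74.9]
force: [0.1, -0.7, -0.4]
opening: 0.0437
gripper_force: 0.0
```

Request:
{"api": "send_rows", "payload": {
  "deltas": [
    [[0, 0, 0], 0],
    [[0, 0, 0], 0],
    [[0, 0, 0], 0],
    [[0, 0, 0], 0],
    [[0, 0, 0], 0]
  ]
}}

```text
clock: 28.43
tool_pos: [0.5552, 0.0158, 0.2679]
orientation: [179.9, -0.0, -74.9]
force: [0.6, -0.1, -0.5]
opening: 0.0438
gripper_force: 0.0
```

```bash
python3 st.py; python3 - <<'E'
from h import *
w=ctrl.snapshot("wrist"); T=ctrl.get_obs()["tool_pos"]
cv2.imwrite("pics/w5.png",w["color"][100:384,100:412,::-1].repeat(2,0).repeat(2,1))
_,fr=frame(np.array([.5728,-.108]),16.)
for x in(.0125,.0175,.0225): print(x,(proj(w,[*fr((x,.1237)),.124])-[100,100])*2)
E
```

```text
stand xy [ 17.2 123.9] T [0.5552 0.0158 0.2679] yaw -74.9 F tool [ 0.2 -0.6 -0.5] op 43.8 t 28.4333
0.0125 [[321.08588455 196.33402272]]
0.0175 [[307.61216717 196.53733603]]
0.0225 [[294.14033707 196.74062087]]
```

View pics/w5.png

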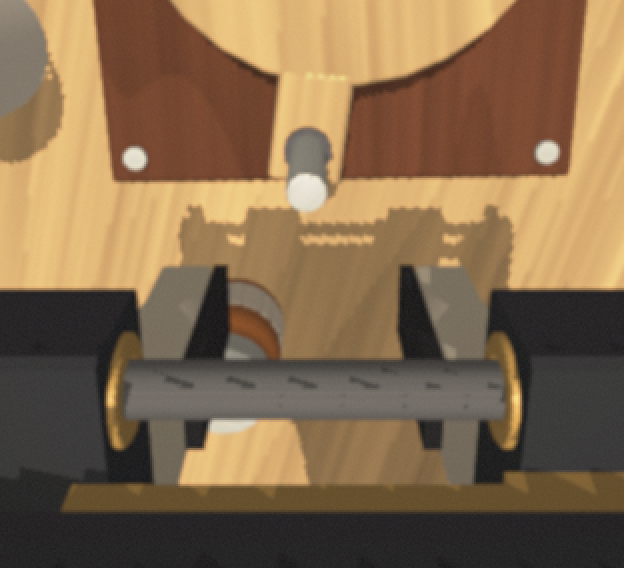

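The post top at (307,193) matches the predicted free-play middle, and nothing is touching it. I'm handing in the job.

```bash
python3 -c "
from plant import ctrl
print(ctrl.close_job())"
```

```text
the job is handed in; nothing more can be done
None
```

Job handed in, result not reported back: I cut the free play from about 57 mm to about 21 mm and checked it with the clockwise then counter-clockwise wiggle (peak about 7 N at the post); the post is released mid-play, and the arm touched none of the goods.

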